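# Centre the hatchback on the car-wash turntable and line it up with the brushes

## Robot

A 7-joint arm with a two-finger parallel gripper is mounted at the origin on the work surface. World frame = base frame: x ahead of the robot, y to its left, z up, the work surface at z = 0. Lengths are in m, angles in degrees, forces in N, time in s.
With the tool pointing down it reaches from about 0.35 to 0.9 m from the base axis. Payload 7.2 kg.
Tool frame: the origin (TCP) lies at the very end of the fingers, on their centre line; the grasp point (between the pads) lies 19 mm behind it (env.hold_point_z is the distance from the TCP to the grasp point, in m); z points along the fingers, y is the direction in which the jaws open and shut (so a half turn about z gives the same grasp; the last joint's range is limited). The gripper opens to 88 mm and grips with 3 to 60 N. Pads are 20 mm wide; open, the fingers measure 115 mm over their backs; the gripper's body (75 mm by 178 mm) begins 61 mm behind the grasp point.
Start: joints at [70.634, 23.554, -0.728, 91.456, 0.321, 64.991, -4.71], TCP at [0.167, -0.602, 0.223] pointing down, gripper open.
Joint ranges: [-169.25, 169.25], [-16.82, 113.86], [-84.01, 82.57], [7.8, 145.47], [-59.2, 239.2], [7.22, 106.19], [-163.78, 163.78]. Speed limits (degrees/s): [136.94, 136.94, 172.46, 172.46, 180, 180, 180].

## Interface

Orientations are given as a 3x3 rotation matrix whose columns are the frame's x, y, z axes.
In Python, from station import env gives the robot as it stands.
- The arm moves only by the tool apply_moves, never from a script. Its argument "steps" is a list of rows, each an object with "travel": the shift along the tool's x, y, z in mm, a list of three; "twist": the turn, a rotation vector about the tool's x, y, z in units of 5 degrees (1.0 is 5 degrees), a list of three; "hand": the closure, from 0 (fully open) to 1 (shut). In form: [{"travel": [tx, ty, tz], "twist": [rx, ry, rz], "hand": hand}, ...]. A call has 1 to 8 rows; each row is the pose to reach, as a shift and turn from the pose commanded when the call began, along the tool's axes at that moment; what a row does not reach only later rows make up. A row lasts 1/8 s, in which the tool goes at most 62.5 mm and 10.7 degrees, less where a joint would pass 70% of its speed; a pose out of reach is approached as far as the arm can. A call with a gripper value outside its range is refused whole. The fingers move at their own pace and stop on an object; "force" is the grip in N (left out, the last holds). Time passes only in rows, so rows that repeat a pose let the fingers close. It gives the time, the measured TCP pose, the force and the opening at its end, in the units of the state.
- env.sense(): the state, without advancing time (a new reading comes with each control period).
- env.capture(name): name is "side" or "top" or "wrist"; returns a dict with "img" (400x640x3 uint8, red, green, blue), "K" (3x3 intrinsics, pixels), "cam_to_world" (4x4, takes a point from camera to world coordinates). Camera axes: x right, y down, z forward; pixel columns grow to the right and rows downward; lengths in m; the calibration is good to about 2 mm. A picture is of the moment at which its call begins. There is no depth.
- env.sign_off(): hands the job in, once; it reports no verdict.
The state is a dict: "time": time; "joint_pos": joint angles; "qd": joint speeds; "tau": joint torques, N m; "tcp_pos": TCP position; "tcp_rot": TCP orientation; "force": force on the tool from outside, world axes, zero at the start; "ft_torque": the same for the moment, N m; "gripper_width": finger opening in m.
Only numpy, scipy, OpenCV 4.12 (cv2) and the standard library are available. Lean on these libraries where they do the work, as an engineer would, in place of code of your own. Each camera call takes 0.05 s, during which the arm holds its last target.

## Task

The silver hatchback was left skew and off-centre on the small rocking turntable of the toy car wash. With light fingertip taps, and by turning the turntable with a fingertip, get the car standing squarely in the middle of the turntable with its nose pointing straight along the lane into the brush arch. Never grip the car or pick it up, do not let it slip off the turntable, and leave everything else on the cabinet where it is; finish with your hand clear.

Things in the scene. Friction and masses are not known exactly. Their poses are not given: they have to be found in the camera images.
- carwash: Toy car wash, fixed. Origin on the turntable's axis at the cabinet top; x axis = the lane, from the turntable to the brush arch; y to the left of the lane; z up. Light-blue base tray 12 mm thick, x -130 to +235 mm, y -100 to +100 mm, grey ramp and deck in line with the turntable on either side of it.
- hub (a point): Centre of the turntable's top face, on its axis, 34 mm above the cabinet top, fixed to the car wash. The turntable is a yellow disc, 124 mm in diameter and 8 mm thick, with dark printed rings of radius 58 and 30 mm; 14 mm of air lies between it and the tray outside a pedestal of radius 50 mm. It rocks on its pin, leaning up to 3 degrees to an off-centre load (about 0.7 N m per rad).
- turntable (a joint): Turn of the disc, rad, growing counter-clockwise from above; six lugs stand at this value plus 0, 60, 120, 180, 240, 300 degrees from the car wash's x axis. Its pin is stiff (0.045 N m, some 0.6 N at a lug): the disc stays where it is left, carries the car round with it, and hardly turns when the car is nudged through its middle. Turns from -3.1 to 3.1.
- lug (a point): Outer end of the first finger lug, at disc top level (34 mm). The six equal lugs stick straight out of the disc's rim (radius 62 mm) to 78 mm from the axis, 14 mm wide, 8 mm thick, undersides 14 mm above the tray.
- arch (a point): Middle of the top of the blue brush arch with orange rollers, 89 mm above the cabinet top. The arch spans the deck, 76 mm along the lane by 124 mm across; its crank stands out to 88 mm on the lane's right, 70 mm up.
- ramp_top (a point): Middle of the top edge of the grey drive-up ramp, 34 mm high, 86 mm from the turntable's axis. The ramp is 74 mm wide with kerbs to 38 mm and runs 129 mm down away from the turntable. The exit deck on the other side also begins 86 mm from the axis, is 74 mm wide and equally high, and is 147 mm long.
- tank_top (a point): Top of the cream water tank, 34 mm wide, 68 mm high, left of the lane. A cream coin post, 30 x 22 mm and 34 mm high, stands mirrored on the right of the lane.
- hatchback: Silver die-cast hatchback, 96 x 41 x 36 mm, 90-180 g. Origin mid-length and mid-width, at wheel underside; x to the nose, z up. Flanks, nose, tail upright 6 to 18 mm up, corners cut 7 mm; above, bonnet and windows lean in. Stiff wheels (30 mm ahead, 29 behind, 17 to each side): it slides, friction 0.5-0.7. Starts on the disc 12-24 mm off the middle, up to 29 degrees skew; a wheel over the rim drops.
- car_nose (a point): Middle of the hatchback's nose, 48 mm ahead of its origin and 12 mm up.
- fire_engine: Red plastic fire engine, 150 x 50 x 70 mm, origin under its middle, nose to +x; leave alone.
- van: Small dark green toy van, 73 x 33 x 34 mm, origin under its middle; leave alone.
- cup: Empty white ceramic cup, 80 mm across, 75 mm high, origin under its middle; leave alone.
- crate: Yellow plastic stacking crate, 178 x 250 x 110 mm, origin under its middle; leave alone.
- polish_tin: Brown shoe-polish tin, 75 mm across, 23 mm high; leave alone.
- shoe_brush: Wooden shoe brush, 150 x 46 x 42 mm; leave alone.
Not all that is in view belongs to the job. What is shaped like the hatchback but purple is not meant.

How it is judged:
By the outcome, as a careful person would: the job done as asked, in the order asked, and still so for the second after the job is handed in, with the robot touching nothing.
It also fails if it takes over 72 s, if anything falls off the work surface, if the arm or the gripper's body presses on something with over 40 N, if the wrist force passes 120 N, or if a joint passes its speed limit or range.

## Working session

There is one attempt and no reset: what is moved stays moved. The work goes in short steps, Python scripts to look and compute and a tool call to move; the robot and the scene stay as the last step left them, time stands still between calls to the robot, and variables do not carry over. Pictures are saved under pics/ and viewed, and the job is handed in when it is done.

Besides the shell and the picture viewer there is one more tool, called after "Request:" as a command line: name --argument value ..., lists and objects as JSON in quotes. apply_moves: Moves the arm, as the interface text tells. Its arguments: {"type":"object","properties":{"steps":{"type":"array"},"force":{"type":"number"}},"required":["steps"]}

```bash
mkdir -p pics; ls; cat > h.py <<'E'
import numpy as np,cv2,json
from station import env
def cap(n,name):
    c=env.capture(n); cv2.imwrite(f'pics/{name}.png',c['img'][:,:,::-1]); np.savez(f'pics/{name}.npz',**{k:np.array(c[k]) for k in('img','K','cam_to_world')}); return c
def ray(c,u,v,z):
    K=np.array(c['K']);T=np.array(c['cam_to_world']);d=T[:3,:3]@np.linalg.inv(K)@[u,v,1];o=T[:3,3];return o+d*(z-o[2])/d[2]
def proj(c,P):
    K=np.array(c['K']);T=np.array(c['cam_to_world']);P=np.atleast_2d(P);q=(P-T[:3,3])@T[:3,:3];q=q@K.T;return q[:,:2]/q[:,2:]
E
python3 - <<'E'
from h import *
for n in('side','top','wrist'):
    c=cap(n,n+'0');print(n,np.round(c['K'],1).tolist(),np.round(c['cam_to_world'],3).tolist())
s=env.sense();print(s)
E
```

```text
pics
side [[376.3, 0.0, 315.3], [0.0, 376.3, 201.1], [0.0, 0.0, 1.0]] [[-0.91, -0.3, 0.287, 0.199], [-0.415, 0.628, -0.659, 0.82], [0.017, -0.718, -0.696, 0.917], [0.0, 0.0, 0.0, 1.0]]
top [[465.8, 0.0, 322.0], [0.0, 465.8, 197.3], [0.0, 0.0, 1.0]] [[-0.014, -0.994, 0.107, 0.424], [-1.0, 0.015, 0.0, 0.024], [-0.002, -0.107, -0.994, 1.261], [0.0, 0.0, 0.0, 1.0]]
wrist [[346.2, 0.0, 316.9], [0.0, 346.2, 202.1], [0.0, 0.0, 1.0]] [[0.266, -0.935, -0.236, 0.231], [-0.964, -0.259, -0.063, -0.584], [-0.002, 0.244, -0.97, 0.384], [0.0, 0.0, 0.0, 1.0]]
{'time': 0.15, 'joint_pos': array([70.63342234, 23.58827812, -0.72766261, 91.4898082 ,  0.32091194,
       64.98988935, -4.70929249]), 'qd': array([-0.08364774, -0.06051924, -0.06841015, -0.26915832, -0.10297226,
       -0.01209473, -0.05853219]), 'tau': array([ 1.51127930e-03, -5.88333678e+01,  6.42260704e-01, -2.91289848e+01,
       -5.37298224e-02,  1.57539581e-02,  1.21970156e-04]), 'tcp_pos': array([ 0.16646057, -0.60205424,  0.22203855]), 'tcp_rot': array([[ 9.63816006e-01,  2.66568106e-01, -3.88405921e-04],
       [ 2.66568375e-01, -9.63815401e-01,  1.08329060e-03],
       [-8.55808860e-05, -1.14762955e-03, -9.99999338e-01]]), 'force': array([ 0.09545978, -0.39444349, -0.18330114]), 'ft_torque': array([-0.02921015,  0.0013062 , -0.00608291]), 'gripper_width': 0.08744088338008868}
```

View pics/top0.png

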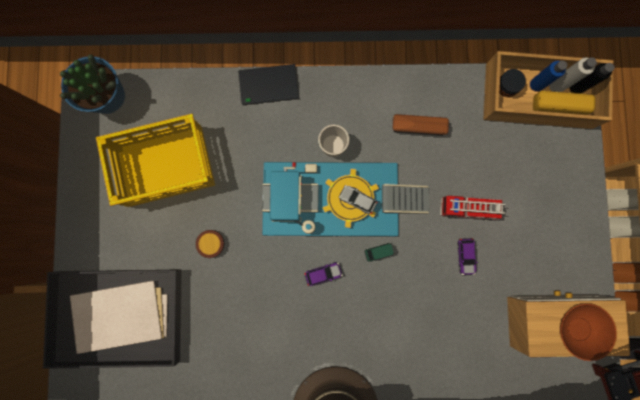

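View pics/side0.png

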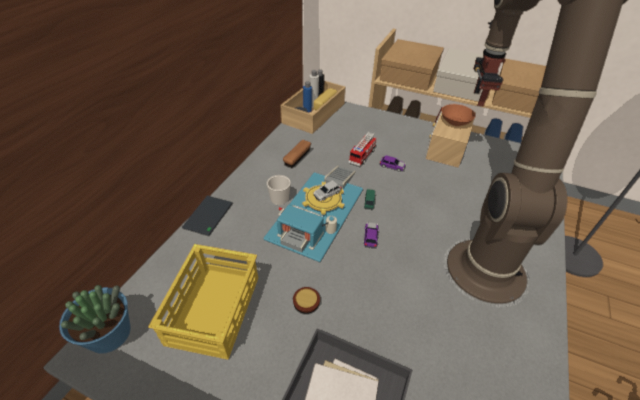

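```bash
python3 - <<'E'
from h import *
c=dict(np.load('pics/top0.npz'))
im=c['img'][150:250,250:440]
cv2.imwrite('pics/crop0.png',cv2.resize(im[:,:,::-1],None,fx=4.2,fy=4.2,interpolation=cv2.INTER_CUBIC))
for (u,v,z) in [(263,163,.012),(398,163,.012),(398,236,.012),(263,236,.012),(351,199,.034)]: print(ray(c,u,v,z).round(4))
E
```

```text
[0.6542 0.1835 0.012 ]
[ 0.6488 -0.1833  0.012 ]
[ 0.4512 -0.177   0.012 ]
[0.4564 0.1837 0.012 ]
[ 0.5501 -0.0522  0.034 ]
```

View pics/crop0.png

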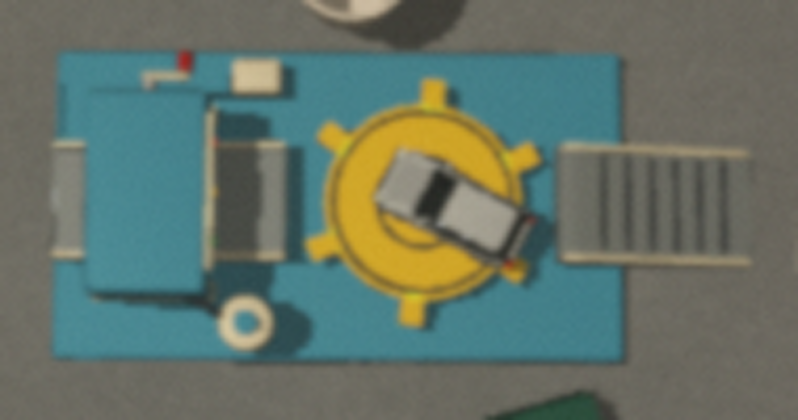

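View pics/wrist0.png

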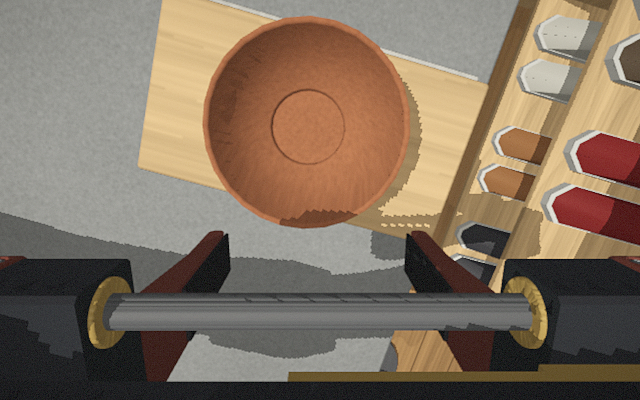

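Candidates: silver car at top-view (357,200) on the turntable (red tail lights lower right, so its nose points to the arch); purple lookalikes at (325,273) and (468,256); green van at (380,252). I choose the silver one; the crop confirms it. Next I bring the wrist camera over it.

```bash
cat >> h.py <<'E'
def plan(target,heading=None):
    s=env.sense();R=np.array(s['tcp_rot']);p=np.array(s['tcp_pos'])
    t=R.T@(np.array(target)-p)*1000
    from scipy.spatial.transform import Rotation as Ro
    tw=None
    if heading is not None:
        a=np.radians(heading);X=np.array([np.cos(a),np.sin(a),0]);Z=np.array([0,0,-1.]);Rt=np.column_stack([X,np.cross(Z,X),Z])
        tw=np.degrees(Ro.from_matrix(R.T@Rt).as_rotvec())/5
    print('t',round(s['time'],2),'p',p.round(4),'head',np.degrees(np.arctan2(R[1,0],R[0,0])).round(2),'F',np.round(s['force'],2),'w',round(s['gripper_width'],4))
    print('travel',t.round(1),'twist',None if tw is None else tw.round(2))
E
python3 -c "
from h import *
plan([.478,-.052,.20],-0.8)"
```

```text
t 0.15 p [ 0.1665 -0.6021  0.222 ] head 15.46 F [ 0.1  -0.39 -0.18] w 0.0874
travel [ 446.9 -447.1   22.5] twist [-0.01  0.    3.25]
```

Request:
apply_moves --steps '[{"travel":[40,-40,-20],"twist":[0,0,0.3],"hand":1},{"travel":[80,-80,-20],"twist":[0,0,0.8],"hand":1},{"travel":[120,-120,-20],"twist":[0,0,1.3],"hand":1},{"travel":[160,-160,-20],"twist":[0,0,1.8],"hand":1},{"travel":[200,-200,-10],"twist":[0,0,2.2],"hand":1},{"travel":[240,-240,0],"twist":[0,0,2.6],"hand":1},{"travel":[280,-280,10],"twist":[0,0,3.0],"hand":1},{"travel":[320,-320,20],"twist":[0,0,3.25],"hand":1}]'

```text
time: 1.15
tcp_pos: [0.3903, -0.207, 0.2025]
tcp_rot: [[1.0, -0.015, 0.0], [-0.015, -1.0, -0.0], [0.0, 0.0, -1.0]]
force: [0.7, -1.0, -0.0]
gripper_width: 0.0114
```

```bash
python3 -c "
from h import *
plan([.478,-.052,.18],-0.8)"
```

```text
t 1.15 p [ 0.3903 -0.207   0.2025] head -0.86 F [ 0.68 -1.   -0.04] w 0.0114
travel [  85.4 -156.3   22.5] twist [ 0.   -0.   -0.01]
```

Request:
apply_moves --steps '[{"travel":[22,-40,5],"twist":[0,0,0],"hand":1},{"travel":[43,-80,10],"twist":[0,0,0],"hand":1},{"travel":[65,-120,16],"twist":[0,0,0],"hand":1},{"travel":[86,-156,22],"twist":[0,0,0],"hand":1},{"travel":[86,-156,22],"twist":[0,0,0],"hand":1}]'

```text
time: 1.78
tcp_pos: [0.4786, -0.0507, 0.1801]
tcp_rot: [[1.0, -0.009, -0.0], [-0.009, -1.0, 0.002], [-0.0, -0.002, -1.0]]
force: [-0.1, 0.2, -0.0]
gripper_width: 0.0004
```

```bash
python3 -c "
from h import *
c=cap('wrist','w1');print(c['cam_to_world'].round(3))
cv2.imwrite('pics/w1b.png',cv2.resize(c['img'][0:260,:,::-1],(800,325)))
plan([.478,-.052,.18],-0.8)"
```

```text
[[-0.009 -0.97  -0.244  0.546]
 [-1.     0.008  0.004 -0.051]
 [-0.002  0.244 -0.97   0.342]
 [ 0.     0.     0.     1.   ]]
t 1.82 p [ 0.4778 -0.0528  0.1802] head -0.63 F [-0.25 -0.3   0.43] w 0.0002
travel [ 0.2 -0.8  0.2] twist [-0.01  0.01  0.03]
```

View pics/w1.png

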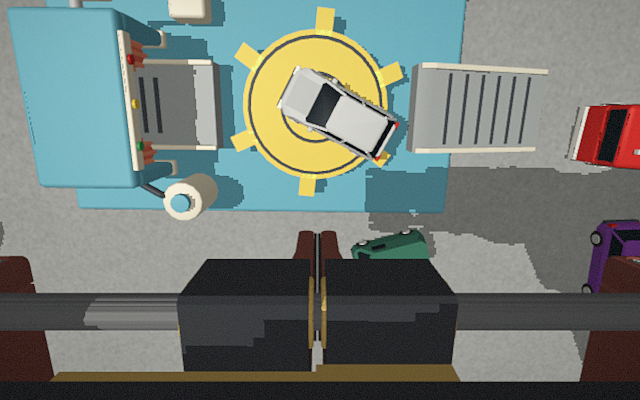

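```bash
cat >> h.py <<'E'
def rect(c,z,cx,cy,half=.11,s=2500):
    # metric view: image right = world -y... up = +x ; s px/m
    n=int(2*half*s); px=np.float32([[0,0],[n,0],[n,n],[0,n]])
    W=[[cx+half,cy+half,z],[cx+half,cy-half,z],[cx-half,cy-half,z],[cx-half,cy+half,z]]
    H=cv2.getPerspectiveTransform(np.float32(proj(c,W)),px)
    return cv2.warpPerspective(np.array(c['img'])[:,:,::-1].copy(),H,(n,n),flags=cv2.INTER_CUBIC)
E
python3 - <<'E'
from h import *
c=dict(np.load('pics/w1.npz'))
cx,cy=.55,-.052
r=rect(c,.034,cx,cy,.12,2500);cv2.imwrite('pics/r1.png',r)
E
```

```text
(no output)
```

View pics/r1.png

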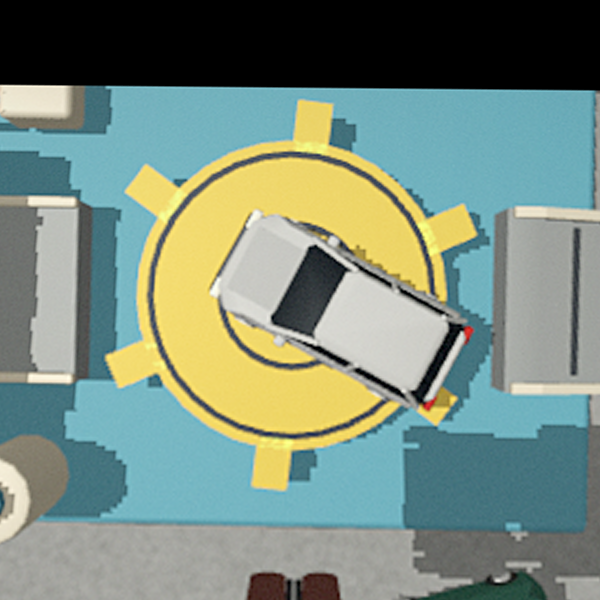

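```bash
python3 - <<'E'
from h import *
c=dict(np.load('pics/w1.npz'))
cx,cy=.55,-.052
# tray near edge at z=.012 rect
for z,half,name in((.012,.2,'w1'),(.012,.2,'top0')):
    c=dict(np.load(f'pics/{name}.npz'));r=rect(c,z,cx,cy,half,2500)
    h=cv2.cvtColor(r,cv2.COLOR_BGR2HSV);b=((h[...,0]>85)&(h[...,0]<110)&(h[...,1]>90)).astype(np.uint8)
    b=cv2.morphologyEx(b,cv2.MORPH_OPEN,np.ones((9,9)))
    for side in('near','far'):
        P=[]
        for u in range(60,940,6):
            v=np.where(b[:,u])[0]
            if len(v):
                vv=v.max() if side=='near' else v.min()
                P.append((u,vv))
        P=np.array(P,float)
        m=np.median(P[:,1]);P=P[abs(P[:,1]-m)<25]
        for _ in range(6):
            k=np.polyfit(P[:,0],P[:,1],1);e=P[:,1]-np.polyval(k,P[:,0]);P=P[abs(e)<max(2,1.5*e.std())]
        # angle; world x of edge at cy
        print(name,side,len(P),'slope deg',np.degrees(np.arctan(k[0])).round(2),'x at cy',(cx+half-np.polyval(k,half*2500)/2500).round(4))
# ring via z=.034 rect
c=dict(np.load('pics/w1.npz'));r=rect(c,.034,cx,cy,.12,2500)
h=cv2.cvtColor(r,cv2.COLOR_BGR2HSV);y=((h[...,0]>18)&(h[...,0]<32)&(h[...,1]>100)).astype(np.uint8)
P=[]
for a in np.radians(np.arange(0,360,2)):
    rr=np.arange(162,130,-.5);q=np.array([292,296])+rr[:,None]*[np.cos(a),np.sin(a)]
    g=cv2.remap(r[...,2],np.float32(q[:,0])[None],np.float32(q[:,1])[None],cv2.INTER_LINEAR)[0]
    k=g.argmin()
    if g[k]<120 and g.max()>200 and 133<rr[k]<157: P.append(q[k])
P=np.array(P,np.float32);
for _ in range(4):
    A=np.c_[2*P,np.ones(len(P))];s=np.linalg.lstsq(A,(P**2).sum(1),rcond=None)[0];R=np.sqrt(s[2]+s[:2]@s[:2]);e=np.linalg.norm(P-s[:2],axis=1)-R;P=P[abs(e)<3]
print('ring',len(P),s[:2],R/2.5,'ellipse',cv2.fitEllipse(P),'world',cx+.12-s[1]/2500,cy+.12-s[0]/2500)
E
```

```text
w1 near 106 slope deg 1.22 x at cy 0.4539
w1 far 110 slope deg 0.52 x at cy 0.6417
top0 near 124 slope deg 1.13 x at cy 0.4553
top0 far 105 slope deg 1.22 x at cy 0.6518
ring 110 [291.45539802 294.72036069] 56.372525153185734 ellipse ((291.5696105957031, 294.8334655761719), (281.6954040527344, 282.3855285644531), 140.63088989257812) world 0.5521118557233734 -0.048582159206199516
```

Rectified view: hub at (0.552, −0.0488), lane heading 88.8°, deck–ramp gap 172 mm as specified. The car is about 19 mm behind and 6 mm left of the hub, skewed about 27.6° clockwise (tail lights at rect px (468,333) and (429,404), nose corners (258,213) and (214,291)). The plan is to turn the disc counter-clockwise with the lug nearest the robot, at rect px (270,489).

```bash
python3 - <<'E'
from h import *
hub=np.array([.552,-.0488]);er=np.array([-.9936,.1127]);et=np.array([-er[1],er[0]])
f=hub+.077*er-.030*et;print(f)
plan([*f,.06],-6.5)
plan([*f,.0195],-6.5)
E
```

```text
[ 0.4788738 -0.0103141]
t 1.82 p [ 0.4778 -0.0528  0.1802] head -0.63 F [-0.25 -0.3   0.43] w 0.0002
travel [  0.7 -42.4 120.2] twist [-0.    0.01  1.17]
t 1.82 p [ 0.4778 -0.0528  0.1802] head -0.63 F [-0.25 -0.3   0.43] w 0.0002
travel [  0.8 -42.4 160.7] twist [-0.    0.01  1.17]
```

Request:
apply_moves --steps '[{"travel":[1,-20,20],"twist":[0,0,0.6],"hand":1},{"travel":[1,-42,50],"twist":[0,0,1.17],"hand":1},{"travel":[1,-42,90],"twist":[0,0,1.17],"hand":1},{"travel":[1,-42,120],"twist":[0,0,1.17],"hand":1},{"travel":[1,-42,145],"twist":[0,0,1.17],"hand":1},{"travel":[1,-42,160],"twist":[0,0,1.17],"hand":1},{"travel":[1,-42,160],"twist":[0,0,1.17],"hand":1}]'

```text
time: 2.7
tcp_pos: [0.4787, -0.0128, 0.0201]
tcp_rot: [[0.993, -0.117, -0.002], [-0.117, -0.993, -0.0], [-0.002, 0.001, -1.0]]
force: [-0.8, 0.6, -0.3]
gripper_width: 0.0006
```

```bash
python3 -c "
from h import *
c=cap('wrist','w2')
s=env.sense();p=s['tcp_pos'];R=s['tcp_rot'];print(p,s['force'])
hub=np.array([.552,-.0488]);h=np.degrees(np.arctan2(R[1,0],R[0,0]));print('head',h)
# rows: rotate around hub by th, in tool frame
for th in (5,8,10,12,15,18,21,24,27,30,33,36,39,42,45):
    a=np.radians(th);q=hub+np.array([[np.cos(a),-np.sin(a)],[np.sin(a),np.cos(a)]])@(p[:2]-hub)
    t=R.T@np.array([*(q-p[:2]),0])*1000;print(th,t.round(1),round(-th/5,2))
"
```

```text
[ 0.47935087 -0.01251922  0.02084872] [0.09846996 0.36301016 0.17261865]
head -6.6836330348122095
5 [-2.1  6.8  0. ] -1.0
8 [-3.1 10.9  0. ] -1.6
10 [-3.6 13.7  0. ] -2.0
12 [-4.1 16.5  0. ] -2.4
15 [-4.5 20.7  0. ] -3.0
18 [-4.8 25.   0. ] -3.6
21 [-4.8 29.2  0. ] -4.2
24 [-4.6 33.5  0. ] -4.8
27 [-4.2 37.7  0. ] -5.4
30 [-3.6 41.9  0. ] -6.0
33 [-2.7 46.   0. ] -6.6
36 [-1.6 50.2  0. ] -7.2
39 [-0.3 54.2  0. ] -7.8
42 [ 1.2 58.2  0. ] -8.4
45 [ 2.9 62.1  0. ] -9.0
```

View pics/w2.png

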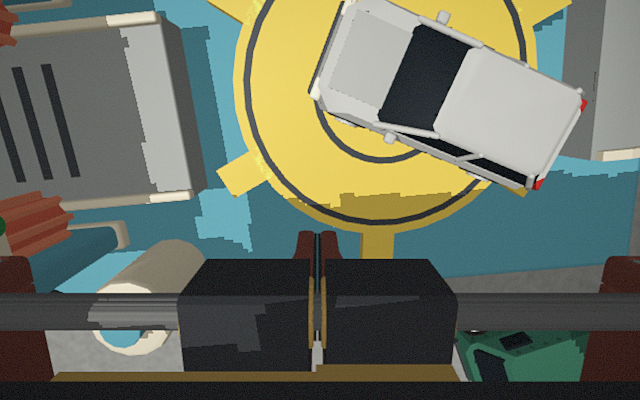

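Request:
apply_moves --steps '[{"travel":[-2.1,6.8,1],"twist":[0,0,-1.0],"hand":1},{"travel":[-3.1,10.9,1],"twist":[0,0,-1.6],"hand":1},{"travel":[-3.6,13.7,1],"twist":[0,0,-2.0],"hand":1},{"travel":[-4.1,16.5,1],"twist":[0,0,-2.4],"hand":1},{"travel":[-4.5,20.7,1],"twist":[0,0,-3.0],"hand":1},{"travel":[-4.8,25,1],"twist":[0,0,-3.6],"hand":1},{"travel":[-4.8,29.2,1],"twist":[0,0,-4.2],"hand":1}]'

```text
time: 3.62
tcp_pos: [0.4716, -0.0404, 0.02]
tcp_rot: [[0.968, 0.25, 0.001], [0.25, -0.968, -0.0], [0.001, 0.0, -1.0]]
force: [0.5, 0.6, -0.3]
gripper_width: 0.0003
```

```bash
python3 -c "
from h import *
c=cap('wrist','w3');cv2.imwrite('pics/r3.png',rect(c,.034,.552,-.0488,.12,2500))
s=env.sense();p=s['tcp_pos'];R=s['tcp_rot'];print(p,s['force'])"
```

```text
[ 0.4714225  -0.04110356  0.01989617] [ 0.10917415 -0.05890171 -0.372684  ]
```

View pics/r3.png

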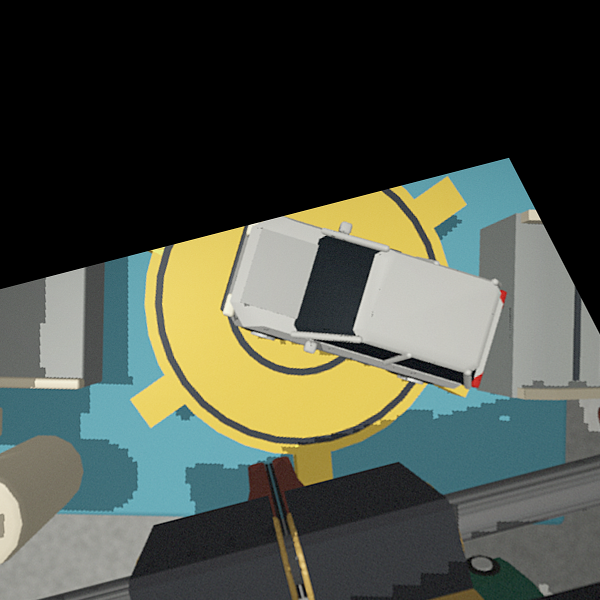

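The disc has turned about 12° and the car now reads about 15° skew (tail lights at (504,296) and (477,383)). I continue about 14.5°.

```bash
python3 -c "
from h import *
s=env.sense();p=s['tcp_pos'];R=s['tcp_rot']
hub=np.array([.552,-.0488])
for th in (3,6,9,12,13.5,14.5):
    a=np.radians(th);q=hub+np.array([[np.cos(a),-np.sin(a)],[np.sin(a),np.cos(a)]])@(p[:2]-hub)
    t=R.T@np.array([*(q-p[:2]),0])*1000;print(th,t.round(1),round(-th/5,2))
"
```

```text
3 [-1.3  4.   0. ] -0.6
6 [-2.5  8.1  0. ] -1.2
9 [-3.4 12.2  0. ] -1.8
12 [-4.1 16.4  0. ] -2.4
13.5 [-4.4 18.5  0. ] -2.7
14.5 [-4.5 19.9  0. ] -2.9
```

Request:
apply_moves --steps '[{"travel":[-1.3,4,0],"twist":[0,0,-0.6],"hand":1},{"travel":[-2.5,8.1,0],"twist":[0,0,-1.2],"hand":1},{"travel":[-3.4,12.2,0],"twist":[0,0,-1.8],"hand":1},{"travel":[-4.1,16.4,0],"twist":[0,0,-2.4],"hand":1},{"travel":[-4.4,18.5,0],"twist":[0,0,-2.7],"hand":1},{"travel":[-4.5,19.9,0],"twist":[0,0,-2.9],"hand":1},{"travel":[-4.5,19.9,0],"twist":[0,0,-2.9],"hand":1}]'

```text
time: 4.55
tcp_pos: [0.4719, -0.0608, 0.0197]
tcp_rot: [[0.876, 0.482, 0.0], [0.482, -0.876, -0.0], [0.0, 0.0, -1.0]]
force: [-0.9, -0.2, 0.1]
gripper_width: 0.0008
```

```bash
python3 -c "
from h import *
c=cap('wrist','w4');cv2.imwrite('pics/r4.png',rect(c,.034,.552,-.0488,.12,2500))
s=env.sense();p=s['tcp_pos'];R=s['tcp_rot'];print(p,s['force'])"
```

```text
[ 0.47192445 -0.06077453  0.01969752] [-0.10481164 -0.72807462 -0.51822893]
```

View pics/r4.png

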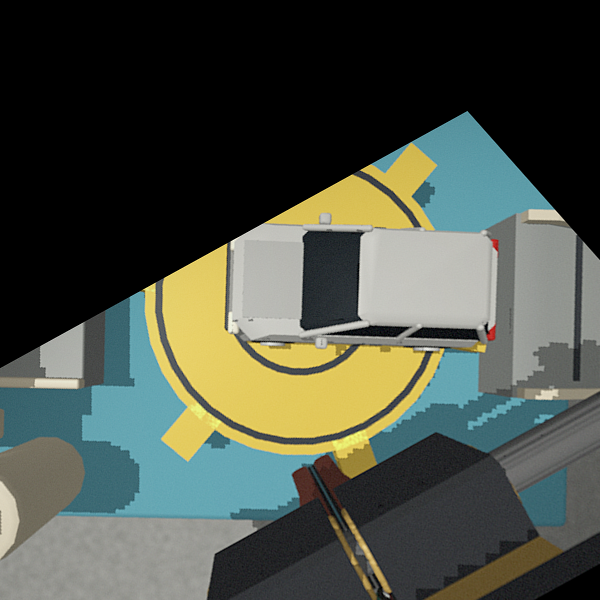

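The car is now nearly parallel to the lane. I back off, rise and look.

Request:
apply_moves --steps '[{"travel":[-3,-8,0],"twist":[0,0,0],"hand":1},{"travel":[-3,-10,-25],"twist":[0,0,0],"hand":1},{"travel":[-3,-10,-75],"twist":[0,0,1],"hand":1},{"travel":[0,-10,-110],"twist":[0,0,3],"hand":1},{"travel":[5,-5,-140],"twist":[0,0,5],"hand":1},{"travel":[9,-4,-160],"twist":[0,0,5.9],"hand":1},{"travel":[9,-4,-160],"twist":[0,0,5.9],"hand":1}]'

```text
time: 5.48
tcp_pos: [0.4785, -0.0524, 0.1808]
tcp_rot: [[1.0, -0.01, 0.003], [-0.01, -1.0, -0.001], [0.003, 0.001, -1.0]]
force: [0.3, 0.2, -1.0]
gripper_width: 0.0003
```

```bash
python3 -c "
from h import *
c=cap('wrist','w5');cv2.imwrite('pics/r5.png',rect(c,.034,.552,-.0488,.12,2500));print(c['cam_to_world'][:3,3],proj(c,[.552,-.0488,.034]))
plan([.48,-.05,.18],-1.2)"
```

```text
[ 0.5450714  -0.05229549  0.34267502] [[312.63104564 107.83767044]]
t 5.53 p [ 0.4776 -0.0525  0.1796] head -0.51 F [-1.1  -0.55 -0.14] w 0.0004
travel [ 2.4 -2.6 -0.4] twist [ 0.01 -0.01  0.14]
```

View pics/r5.png

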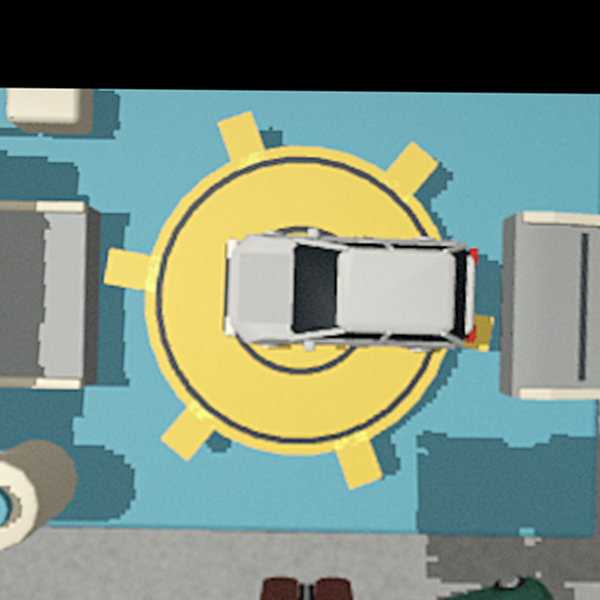

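Tail lights are at (473,257) and (471,337), nose corners at (231,240) and (228,332). The car is now about 0.6° skew, 19.7 mm behind and 3.4 mm right of the hub. Next I push gently on the tail, forward along the lane.

```bash
python3 -c "
from h import *
plan([.5536,-.1349,.10],-1.2);plan([.5536,-.1349,.043],-1.2)"
```

```text
t 5.53 p [ 0.4776 -0.0525  0.1796] head -0.51 F [-1.1  -0.55 -0.14] w 0.0004
travel [76.7 81.6 79.7] twist [ 0.01 -0.01  0.14]
t 5.53 p [ 0.4776 -0.0525  0.1796] head -0.51 F [-1.1  -0.55 -0.14] w 0.0004
travel [ 76.6  81.6 136.7] twist [ 0.01 -0.01  0.14]
```

Request:
apply_moves --steps '[{"travel":[25,27,0],"twist":[0,0,0.14],"hand":1},{"travel":[51,54,10],"twist":[0,0,0.14],"hand":1},{"travel":[77,82,40],"twist":[0,0,0.14],"hand":1},{"travel":[77,82,80],"twist":[0,0,0.14],"hand":1},{"travel":[77,82,110],"twist":[0,0,0.14],"hand":1},{"travel":[77,82,130],"twist":[0,0,0.14],"hand":1},{"travel":[77,82,136.5],"twist":[0,0,0.14],"hand":1},{"travel":[77,82,136.5],"twist":[0,0,0.14],"hand":1}]'

```text
time: 6.52
tcp_pos: [0.5532, -0.1354, 0.0424]
tcp_rot: [[1.0, -0.022, -0.002], [-0.022, -1.0, 0.001], [-0.002, -0.0, -1.0]]
force: [0.3, -0.2, -0.6]
gripper_width: 0.0005
```

```bash
python3 -c "
from h import *
c=cap('side','s6');c2=cap('top','t6')
im=c['img'][150:260,260:400,::-1];cv2.imwrite('pics/s6b.png',cv2.resize(im,None,fx=5,fy=5,interpolation=cv2.INTER_CUBIC))
plan([.552-.058*.0209+.0034,-.0488-.058,.043],-1.2)"
```

```text
t 6.62 p [ 0.5542 -0.1357  0.0437] head -1.31 F [ 0.14 -0.06  0.46] w 0.0003
travel [ -0.7 -28.9   0.7] twist [ 0.   -0.01 -0.02]
```

View pics/s6b.png

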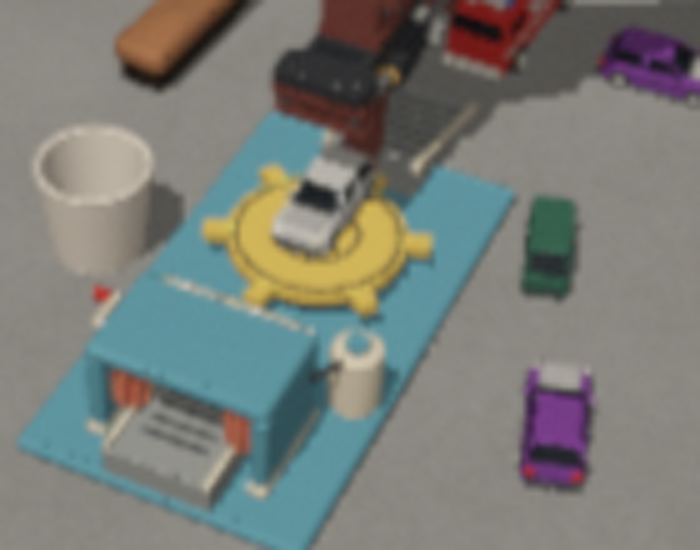

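Request:
apply_moves --steps '[{"travel":[-0.6,-4,0.5],"twist":[0,0,0],"hand":1},{"travel":[-0.6,-7,0.5],"twist":[0,0,0],"hand":1},{"travel":[-0.6,-10,0.5],"twist":[0,0,0],"hand":1},{"travel":[-0.6,-12.5,0.5],"twist":[0,0,0],"hand":1},{"travel":[-0.6,-15,0.5],"twist":[0,0,0],"hand":1},{"travel":[-0.6,-17.5,0.5],"twist":[0,0,0],"hand":1},{"travel":[-0.6,-20,0.5],"twist":[0,0,0],"hand":1},{"travel":[-0.6,-20,0.5],"twist":[0,0,0],"hand":1}]'

```text
time: 7.62
tcp_pos: [0.5538, -0.1154, 0.0426]
tcp_rot: [[1.0, -0.023, 0.0], [-0.023, -1.0, 0.0], [-0.0, -0.0, -1.0]]
force: [0.8, 0.0, -0.2]
gripper_width: 0.0002
```

```bash
python3 -c "
from h import *
c=cap('wrist','w7')
plan([.552-.058*.0209+.0034,-.0488-.058,.043],-1.2)"
```

```text
t 7.67 p [ 0.5537 -0.1154  0.0426] head -1.32 F [ 0.76 -1.78  0.11] w 0.0003
travel [ 0.3 -8.6 -0.4] twist [-0.    0.   -0.02]
```

View pics/w7.png

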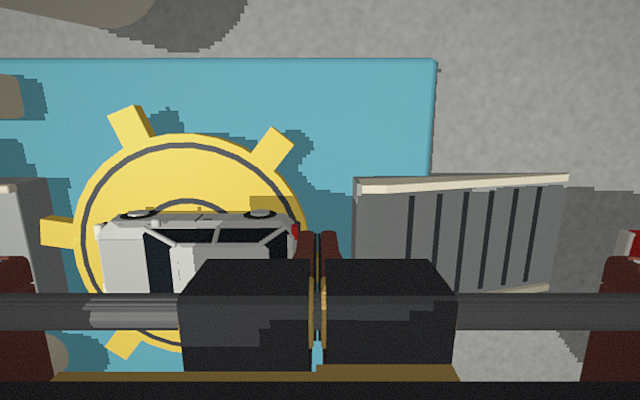

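```bash
cat >> h.py <<'E'
HUB=np.array([.552,-.0488]);L=np.array([.0209,.9998]);LY=np.array([-.9998,.0209])
def lane(P): d=np.array(P)[:2]-HUB; return np.array([d@L,d@LY])*1000
E
python3 -c "
from h import *
c=dict(np.load('pics/w7.npz'))
for u,v,z in((139,214,.041),(260,213,.041),(100,228,.048),(297,225,.048)): print(lane(ray(c,u,v,z)).round(1))
im=c['img'][90:300,60:340,::-1];cv2.imwrite('pics/w7b.png',cv2.resize(im,None,fx=2.8,fy=2.8,interpolation=cv2.INTER_CUBIC))
print(lane(env.sense()['tcp_pos']))
"
```

```text
[ 21.6 -23.3]
[-37.9 -23.7]
[ 37.2 -18.4]
[-56.4 -19.7]
[-66.56119325  -3.08667024]
```

View pics/w7b.png

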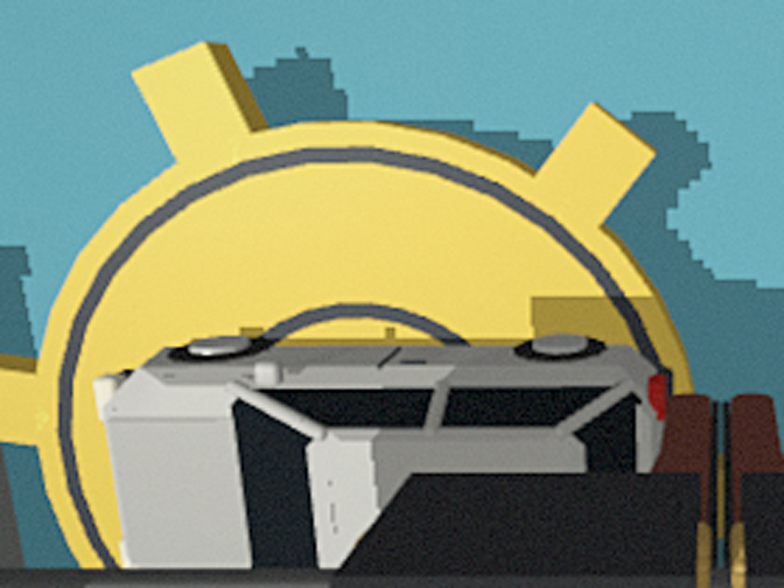

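Wheels at full-image (139,214) and (260,213) put the car 8.6 mm behind centre, with parallel wheel offsets (−23.3 and −23.7 mm). I push on 8.5 mm.

Request:
apply_moves --steps '[{"travel":[0,-1.5,0],"twist":[0,0,0],"hand":1},{"travel":[0,-3.5,0],"twist":[0,0,0],"hand":1},{"travel":[0,-5.5,0],"twist":[0,0,0],"hand":1},{"travel":[0,-7.5,0],"twist":[0,0,0],"hand":1},{"travel":[0,-8.5,0],"twist":[0,0,0],"hand":1},{"travel":[0,-8.5,0],"twist":[0,0,0],"hand":1}]'

```text
time: 8.43
tcp_pos: [0.554, -0.107, 0.0427]
tcp_rot: [[1.0, -0.023, 0.0], [-0.023, -1.0, 0.0], [0.0, -0.0, -1.0]]
force: [0.1, -0.6, -0.0]
gripper_width: 0.0005
```

```bash
python3 -c "
from h import *
plan([.478,-.0528,.18],-1.2);print(lane(env.sense()['tcp_pos']))"
```

```text
t 8.43 p [ 0.554  -0.107   0.0427] head -1.33 F [ 0.09 -0.63 -0.03] w 0.0005
travel [ -77.2  -52.5 -137.3] twist [-0.   -0.   -0.03]
[-58.17106851  -3.20432947]
```

Retreat, rise and look from the view pose.

Request:
apply_moves --steps '[{"travel":[0,5,0],"twist":[0,0,0],"hand":1},{"travel":[0,12,-15],"twist":[0,0,0],"hand":1},{"travel":[0,12,-50],"twist":[0,0,0],"hand":1},{"travel":[0,10,-90],"twist":[0,0,0],"hand":1},{"travel":[-25,-10,-125],"twist":[0,0,0],"hand":1},{"travel":[-52,-32,-137],"twist":[0,0,0],"hand":1},{"travel":[-77,-52,-137],"twist":[0,0,0],"hand":1},{"travel":[-77,-52,-137],"twist":[0,0,0],"hand":1}]'

```text
time: 9.43
tcp_pos: [0.4772, -0.0526, 0.1811]
tcp_rot: [[1.0, -0.022, 0.001], [-0.022, -1.0, -0.001], [0.001, 0.001, -1.0]]
force: [0.8, 0.3, -0.4]
gripper_width: 0.0005
```

```bash
python3 -c "
from h import *
c=cap('wrist','w8');r=rect(c,.034,.552,-.0488,.075,5000);cv2.imwrite('pics/r8.png',cv2.resize(r,(750,750))[75:675])
print(c['cam_to_world'][:3,3]);plan([.478,-.0528,.18],-1.2)"
```

```text
[ 0.54402607 -0.05324768  0.34287239]
t 9.47 p [ 0.4783 -0.0537  0.1809] head -1.3 F [ 0.29 -0.14 -0.  ] w 0.0008
travel [-0.3 -0.8  0.9] twist [ 0.01 -0.02 -0.02]
```

View pics/r8.png

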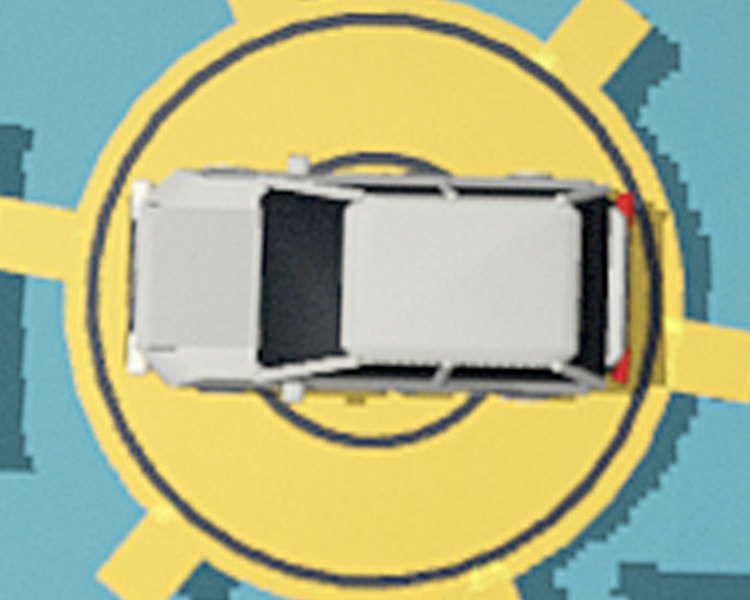

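The ring is centred at (374.5,300.5), confirming the hub. The nose mid is about (130,276) and the tail mid about (633,287). The car is aligned within 0.2°, 1.4 mm short and 3.3 mm right. Next is a side nudge on the right flank at mid-length.

```bash
python3 -c "
from h import *
plan([.600,-.0513,.10],-1.2);plan([.600,-.0513,.042],-1.2)"
```

```text
t 9.47 p [ 0.4783 -0.0537  0.1809] head -1.3 F [ 0.29 -0.14 -0.  ] w 0.0008
travel [121.5  -5.2  81.1] twist [ 0.01 -0.02 -0.02]
t 9.47 p [ 0.4783 -0.0537  0.1809] head -1.3 F [ 0.29 -0.14 -0.  ] w 0.0008
travel [121.4  -5.3 139.1] twist [ 0.01 -0.02 -0.02]
```

Request:
apply_moves --steps '[{"travel":[45,-2,0],"twist":[0,0,0],"hand":1},{"travel":[90,-4,0],"twist":[0,0,0],"hand":1},{"travel":[121,-5,10],"twist":[0,0,0],"hand":1},{"travel":[121,-5,50],"twist":[0,0,0],"hand":1},{"travel":[121,-5,90],"twist":[0,0,0],"hand":1},{"travel":[121,-5,120],"twist":[0,0,0],"hand":1},{"travel":[121,-5,138],"twist":[0,0,0],"hand":1},{"travel":[121,-5,138],"twist":[0,0,0],"hand":1}]'

```text
time: 10.48
tcp_pos: [0.599, -0.0519, 0.0406]
tcp_rot: [[1.0, -0.024, -0.002], [-0.024, -1.0, 0.0], [-0.002, 0.0, -1.0]]
force: [0.8, -0.1, 0.3]
gripper_width: 0.0004
```

```bash
python3 -c "
from h import *
p=env.sense()['tcp_pos'];print(p,lane(p))
c=cap('top','t9');c2=cap('side','s9')
im=c['img'][150:250,270:430,::-1];im2=c2['img'][150:250,240:400,::-1]
cv2.imwrite('pics/ts9.png',cv2.resize(np.hstack([im,im2]),None,fx=2.5,fy=2.5,interpolation=cv2.INTER_CUBIC))
"
```

```text
[ 0.59898044 -0.05191104  0.04060972] [ -2.12853094 -47.03606144]
```

View pics/ts9.png

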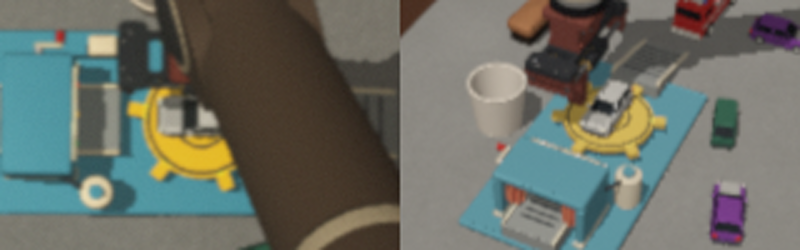

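Request:
apply_moves --steps '[{"travel":[-4,0,-2],"twist":[0,0,0],"hand":1},{"travel":[-8,0,-2],"twist":[0,0,0],"hand":1},{"travel":[-11,0,-2],"twist":[0,0,0],"hand":1},{"travel":[-12.5,0,-2],"twist":[0,0,0],"hand":1},{"travel":[-14,0,-2],"twist":[0,0,0],"hand":1},{"travel":[-15,0,-2],"twist":[0,0,0],"hand":1},{"travel":[-15,0,-2],"twist":[0,0,0],"hand":1}]'

```text
time: 11.45
tcp_pos: [0.5846, -0.0509, 0.0438]
tcp_rot: [[1.0, -0.023, 0.001], [-0.023, -1.0, 0.0], [0.001, -0.0, -1.0]]
force: [0.8, 0.3, 0.5]
gripper_width: 0.0004
```

```bash
python3 -c "
from h import *
s=env.sense();p=s['tcp_pos'];print(p,lane(p),s['force'])
c=cap('wrist','w10');
"
```

```text
[ 0.58456131 -0.05088842  0.0437574 ] [ -1.4074693  -32.59844609] [0.79099019 0.29442394 0.5128757 ]
```

View pics/w10.png

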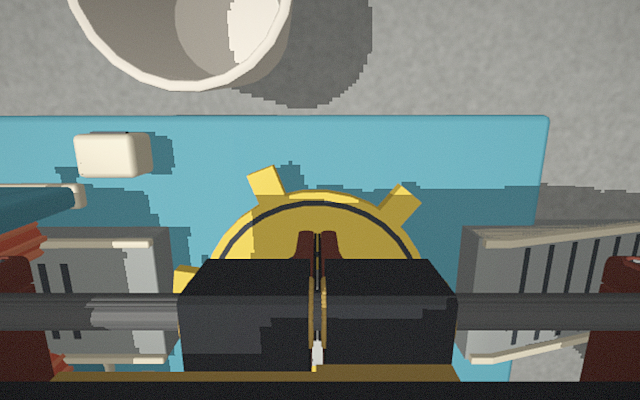

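Request:
apply_moves --steps '[{"travel":[-1,0,0],"twist":[0,0,0],"hand":1},{"travel":[-2,0,0],"twist":[0,0,0],"hand":1},{"travel":[-2,0,0],"twist":[0,0,0],"hand":1},{"travel":[6,0,0],"twist":[0,0,0],"hand":1},{"travel":[12,0,-20],"twist":[0,0,0],"hand":1},{"travel":[12,0,-70],"twist":[0,0,0],"hand":1},{"travel":[0,0,-120],"twist":[0,0,0],"hand":1},{"travel":[-35,0,-137],"twist":[0,0,0],"hand":1}]'

```text
time: 12.5
tcp_pos: [0.5514, -0.0497, 0.1835]
tcp_rot: [[1.0, -0.023, 0.005], [-0.023, -1.0, 0.0], [0.005, -0.0, -1.0]]
force: [-0.3, -0.4, 0.1]
gripper_width: 0.0003
```

```bash
python3 -c "
from h import *
plan([.478,-.0488,.18],-1.2)"
```

```text
t 12.5 p [ 0.5514 -0.0497  0.1835] head -1.33 F [-0.31 -0.39  0.07] w 0.0003
travel [-73.4   0.8   3.2] twist [-0.01 -0.05 -0.03]
```

Request:
apply_moves --steps '[{"travel":[-37,0,2],"twist":[0,0,0],"hand":1},{"travel":[-73,0.5,2],"twist":[0,0,0],"hand":1},{"travel":[-73,0.5,2],"twist":[0,0,0],"hand":1}]'

```text
time: 12.88
tcp_pos: [0.4744, -0.0492, 0.1788]
tcp_rot: [[1.0, -0.024, -0.001], [-0.024, -1.0, -0.001], [-0.001, 0.001, -1.0]]
force: [0.3, -0.0, -0.0]
gripper_width: 0.0007
```

```bash
python3 -c "
from h import *
c=cap('wrist','w11');r=rect(c,.034,.552,-.0488,.075,5000);cv2.imwrite('pics/r11.png',cv2.resize(r,(750,750))[75:675])
T=c['cam_to_world'];print(T[:3,3],'nadir px',375-(T[1,3]+.0488)*5000,300-(T[0,3]-.552)*5000);plan([.478,-.0528,.18],-1.2)"
```

```text
[ 0.54167352 -0.04995675  0.34045807] nadir px 380.7837416917255 351.6323859824713
t 12.93 p [ 0.4762 -0.0492  0.1791] head -1.36 F [0.22 0.64 1.09] w 0.0005
travel [ 1.9  3.5 -0.9] twist [ 0.01 -0.01 -0.03]
```

View pics/r11.png

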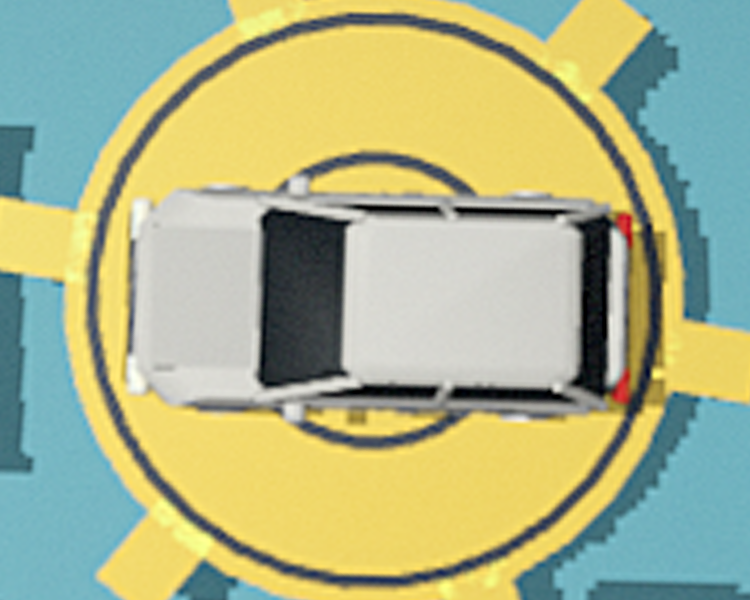

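Aligned to about 0.1° with the lateral error under 1 mm. Along the lane, nose and tail say −1.4 mm but the wheels say about 0, so I zoom on the wheels.

```bash
python3 -c "
from h import *
c=dict(np.load('pics/w11.npz'));r=rect(c,.041,.552,-.0488,.06,10000)
cv2.imwrite('pics/r11z.png',cv2.resize(np.vstack([r[320:520],r[740:940]]),(800,267*1)))
"
```

```text
(no output)
```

View pics/r11z.png

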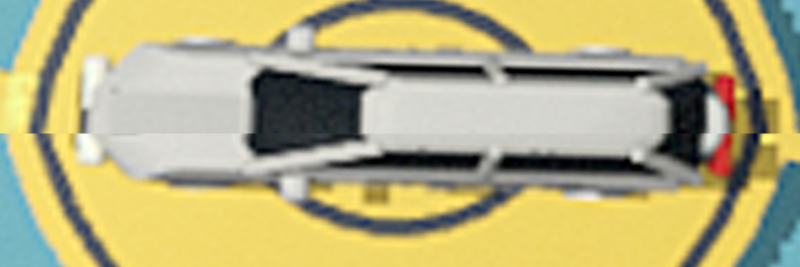

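Estimates along the lane run from −1.4 to +0.6 mm (mean about −0.5 mm), so the car is centred and needs no further tap. I withdraw the hand and make a last check from the top camera.

Request:
apply_moves --steps '[{"travel":[-20,20,-30],"twist":[0,0,0],"hand":1},{"travel":[-40,60,-60],"twist":[0,0,0],"hand":1},{"travel":[-60,110,-80],"twist":[0,0,0],"hand":1},{"travel":[-70,160,-90],"twist":[0,0,0],"hand":1},{"travel":[-80,210,-90],"twist":[0,0,0],"hand":1},{"travel":[-80,250,-90],"twist":[0,0,0],"hand":1},{"travel":[-80,250,-90],"twist":[0,0,0],"hand":1}]'

```text
time: 13.8
tcp_pos: [0.3906, -0.3004, 0.2682]
tcp_rot: [[1.0, -0.028, -0.0], [-0.028, -1.0, -0.0], [-0.0, 0.0, -1.0]]
force: [0.6, 0.4, -0.4]
gripper_width: 0.0007
```

```bash
python3 -c "
from h import *
c=cap('top','t12');a=dict(np.load('pics/top0.npz'))['img'][100:290,190:530,::-1];b=c['img'][100:290,190:530,::-1]
cv2.imwrite('pics/t12b.png',cv2.resize(np.vstack([a,b]),None,fx=1.55,fy=1.55))
plan([.478,-.0528,.18],-1.2)
r=rect(c,.046,.552,-.0488,.08,4000);cv2.imwrite('pics/r12.png',r[120:520])"
```

```text
t 13.85 p [ 0.3911 -0.2982  0.2682] head -1.46 F [0.43 0.36 0.48] w 0.0007
travel [  80.6 -247.4   88.4] twist [-0.01  0.   -0.05]
```

View pics/t12b.png

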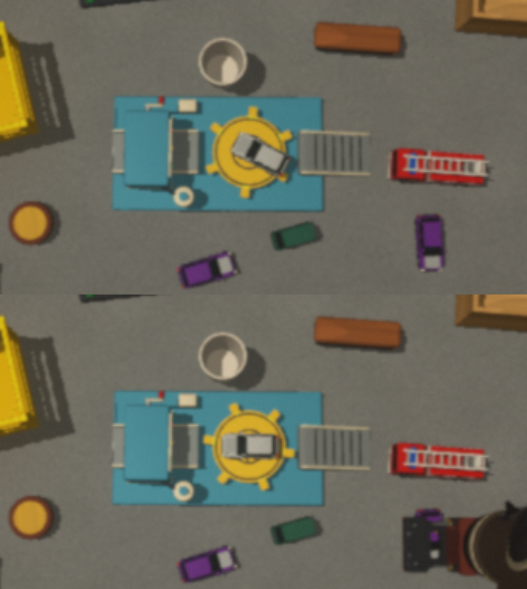

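View pics/r12.png

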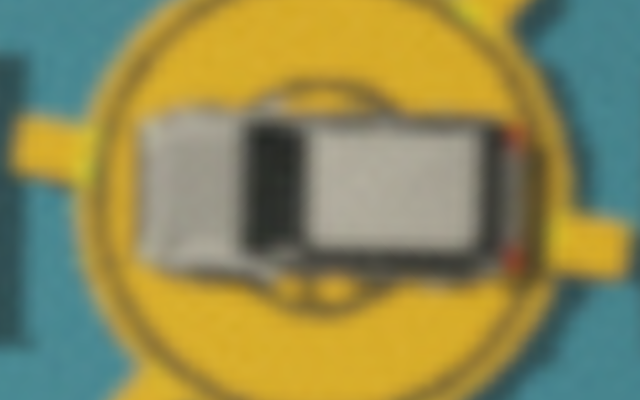

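```bash
python3 -c "
from station import env
print(env.sign_off())"
```

```text
the job is handed in; nothing more can be done
None
```

The silver hatchback now stands squarely in the middle of the turntable with its nose pointing along the lane into the brush arch. I handed the job in at about 14 s of the 72 s allowed.

**What I did:** With the fingers shut, I turned the turntable about 27° counter-clockwise by one lug, which lined the car up with the lane. I then pushed the tail about 19 mm forward and nudged the right flank a few millimetres to the left. The car was never gripped or lifted.

**Last checks:**
- **Heading:** within about 0.2° of the lane direction.
- **Sideways:** about 0.8 mm left of the lane's centre line.
- **Along the lane:** the estimates disagreed. The wheels and the wrist view of nose and tail put it between +0.6 and −1.4 mm, and a coarse top view gave about −1.8 mm. I left it there, since the camera calibration is only good to about 2 mm.
- **Rest of the cabinet:** everything else I could see in the top view was where it started. The hand hid most of the second purple car, which I had not been near. The hand was clear of everything.

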